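# Set out a ripening series of goat cheeses by size

### The arm

A 7-joint arm with a two-finger parallel gripper is mounted at the origin on the work surface. World frame = base frame: x ahead of the robot, y to its left, z up, the work surface at z = 0. Lengths are in m, angles in degrees, forces in N, time in s.
With the tool pointing down it reaches from about 0.425 to 0.875 m from the base axis. Payload 4.7 kg.
Tool frame: the origin (TCP) lies midway between the tips of the shut fingers; the grasp point (between the pads) lies 19 mm behind it; z points along the fingers, y is the direction in which the jaws open and shut (so a half turn about z gives the same grasp; the last joint's range is limited). The gripper opens to 87 mm and grips with 3 to 60 N. Pads are 19 mm wide; open, the fingers measure 117 mm over their backs; the gripper's body (75 mm by 190 mm) begins 51 mm behind the grasp point.
Start: joints at [76.725, 18.392, -4.016, 83.108, 1.295, 78.541, -3.26], TCP at [0.158, -0.63, 0.223] pointing down, gripper open.
Joint ranges: [-163.93, 163.93], [-17.29, 119.83], [-79.2, 71.16], [3.27, 140.29], [-89.18, 269.18], [5.43, 117.66], [-154.24, 154.24]. Speed limits (degrees/s): [147.25, 147.25, 180, 180, 180, 180, 180].

### API

Orientations are given as [roll, pitch, yaw] about the fixed x, y, z axes, in that order (R = Rz(yaw) Ry(pitch) Rx(roll)).
In Python, from cell import env gives the robot as it stands.
- The arm moves only by the tool apply_moves, never from a script. Its argument "targets" is a list of rows, each a list of 2 entries, a list of its own where there are three numbers: the shift along the world's x, y, z in mm, then the turn, a rotation vector about the world's x, y, z in rad. A call has 1 to 8 rows; each row is the pose to reach, as a shift and turn from the pose commanded when the call began; what a row does not reach only later rows make up. A row lasts 1/10 s, in which the tool goes at most 50 mm and 8.59 degrees, less where a joint would pass 70% of its speed; a pose out of reach is approached as far as the arm can. A call with a gripper value outside its range is refused whole. "hand" is the finger opening in mm, from 0 to 87, set as the call begins (left out, the last holds). The fingers move at their own pace and stop on an object; "squeeze" is the grip in N (left out, the last holds). Time passes only in rows, so rows that repeat a pose let the fingers close. It gives the time, the measured TCP pose, the force and the opening at its end, in the units of the state.
- env.get_obs(): the state, without advancing time (a new reading comes with each control period).
- env.read_camera(name): name is "scene" or "top"; returns a dict with "image" (420x560x3 uint8, red, green, blue), "camera_matrix" (3x3 intrinsics, pixels), "camera_from_world" (4x4, takes a point from world to camera coordinates). Camera axes: x right, y down, z forward; pixel columns grow to the right and rows downward; lengths in m; the calibration is good to about 2 mm. A picture is of the moment at which its call begins. There is no depth.
- env.sign_off(): hands the job in, once; it reports no verdict.
Trained networks look in a picture, given as the dict that the camera call returned (one of the last four; its "shot" number tells which), for a name from the list of things; names that differ only in an ending like _2 or _b are one class to them, and where a whole thing is asked for, a point or a joint stands for the part that bears it (a point fixed in the world has none). Each returns a list of dicts, best first, with "conf" (0 to 1); they miss things now and then, are a little off and sometimes report something else, mostly with a low value. They report only what shows in the picture. A call takes as long as a camera call. They do not tell look-alikes from the thing itself.
- env.regions_of(picture, target): "region" (420x560 bool, what is visible of it) and "rect" ([left, top, right, bottom] in pixels, round what is visible of it).
The state is a dict: "time_s": time; "qpos": joint angles; "joint_velocities": joint speeds; "effort": joint torques, N m; "tool_pos": TCP position; "tool_rot": TCP orientation; "force": force on the tool from outside, world axes, zero at the start; "wrist_torque": the same for the moment, N m; "grip_width": finger opening in m.
Only numpy, scipy, OpenCV 4.12 (cv2) and the standard library are available. Lean on these libraries where they do the work, as an engineer would, in place of code of your own. Each camera call takes 0.05 s, during which the arm holds its last target. There are 200 camera calls.

### The job

Set out the four round ivory cheeses on the wire tray for grading, one standing upright in the middle of each white mat, in order of size: the biggest on the mat next to the batch card, then ever smaller, to the smallest on the mat farthest from the card. Set them down gently rather than dropping them, and leave the grey pyramid cheese where it stands.

Things in the scene. Friction and masses are not known exactly. Their poses are not given: they have to be found in the camera images.
- big_mid (a point): The largest of the four round ivory goat cheeses, a plain upright drum 66 mm in diameter and 46 mm high, with three shallow rack lines on its top. It is firm, weighs under 250 g and stands flat on the table at the start. The point lies at its centre, half-way up (23 mm above its base); z points up along its axis.
- second_mid (a point): The second largest of the four round ivory goat cheeses, a plain upright drum 58 mm in diameter and 39 mm high, with three shallow rack lines on its top. It is firm, weighs under 250 g and stands flat on the table at the start. The point lies at its centre, half-way up (19.5 mm above its base); z points up along its axis.
- third_mid (a point): The third largest of the four round ivory goat cheeses, a plain upright drum 50 mm in diameter and 32 mm high, with three shallow rack lines on its top. It is firm, weighs under 250 g and stands flat on the table at the start. The point lies at its centre, half-way up (16 mm above its base); z points up along its axis.
- small_mid (a point): The smallest of the four round ivory goat cheeses, a plain upright drum 42 mm in diameter and 25 mm high, with three shallow rack lines on its top. It is firm, weighs under 250 g and stands flat on the table at the start. The point lies at its centre, half-way up (12.5 mm above its base); z points up along its axis.
- mat_a_top (a point): One of the four alike white plastic mesh mats, 86 mm square and 4 mm thick, that lie about 100 mm apart in one row along the raised wire tray (tray 580 by 130 mm, top of its wires 30 mm above the table, fixed). The letters say nothing of the order along the row. The point is the centre of the mat's top face, on which a cheese stands (34 mm above the table); x points across the row, y along it, z up.
- mat_b_top (a point): One of the four alike white plastic mesh mats, 86 mm square and 4 mm thick, that lie about 100 mm apart in one row along the raised wire tray (tray 580 by 130 mm, top of its wires 30 mm above the table, fixed). The letters say nothing of the order along the row. The point is the centre of the mat's top face, on which a cheese stands (34 mm above the table); x points across the row, y along it, z up.
- mat_c_top (a point): One of the four alike white plastic mesh mats, 86 mm square and 4 mm thick, that lie about 100 mm apart in one row along the raised wire tray (tray 580 by 130 mm, top of its wires 30 mm above the table, fixed). The letters say nothing of the order along the row. The point is the centre of the mat's top face, on which a cheese stands (34 mm above the table); x points across the row, y along it, z up.
- mat_d_top (a point): One of the four alike white plastic mesh mats, 86 mm square and 4 mm thick, that lie about 100 mm apart in one row along the raised wire tray (tray 580 by 130 mm, top of its wires 30 mm above the table, fixed). The letters say nothing of the order along the row. The point is the centre of the mat's top face, on which a cheese stands (34 mm above the table); x points across the row, y along it, z up.
- card_mid (a point): The blank white batch card, about 50 mm square, in a small sloping steel holder 56 mm wide along the row and 26 mm high. It is fixed on the wire tray at one end of the row of mats, in line with them, about 100 mm from the middle of the nearest mat; at the row's other end is a round black dial hygrometer, 58 mm across and 22 mm high. Which end is which changes. The point lies over the holder's middle, 16 mm above the tray wires.
- pyramid_mid (a point): The grey ash-coated pyramid cheese with a flat top, base 66 mm square, 58 mm high, standing loose on the table among the round cheeses. It does not belong to the row. The point lies at its centre, half-way up.
Things that resemble listed ones, but are neither listed nor needed, are in the scene too. Leave any green or pink look-alike of the part that bears third_mid alone.

How it is judged (in metres and radians):
At the end, for the whole second after the job is handed in: Each of the four round cheeses stands upright (within 7 degrees) on its own mat, its centre within 14 mm of the mat's centre, largest to smallest counted from the card, released and at rest ((horizontal distance between big_mid and mat_a_top below 0.014 m or horizontal distance between big_mid and mat_b_top below 0.014 m or horizontal distance between big_mid and mat_c_top below 0.014 m or horizontal distance between big_mid and mat_d_top below 0.014 m) and horizontal distance between big_mid and card_mid between 0.055 and 0.145 m and height (world z) of big_mid between 0.053 and 0.061 m and angle between each of big_mid, second_mid, third_mid, small_mid's own z axis and vertical below 0.12 rad and linear speed of each of cheese_big, cheese_second, cheese_third, cheese_small below 0.02 m/s and angular speed of each of cheese_big, cheese_second, cheese_third, cheese_small below 0.2 rad/s and contact force between each of cheese_big, cheese_second, cheese_third, cheese_small and the fingers below 0.1 N and (horizontal distance between second_mid and mat_a_top below 0.014 m or horizontal distance between second_mid and mat_b_top below 0.014 m or horizontal distance between second_mid and mat_c_top below 0.014 m or horizontal distance between second_mid and mat_d_top below 0.014 m) and horizontal distance between second_mid and card_mid between 0.155 and 0.245 m and height (world z) of second_mid between 0.0495 and 0.0575 m and (horizontal distance between third_mid and mat_a_top below 0.014 m or horizontal distance between third_mid and mat_b_top below 0.014 m or horizontal distance between third_mid and mat_c_top below 0.014 m or horizontal distance between third_mid and mat_d_top below 0.014 m) and horizontal distance between third_mid and card_mid between 0.255 and 0.345 m and height (world z) of third_mid between 0.046 and 0.054 m and (horizontal distance between small_mid and mat_a_top below 0.014 m or horizontal distance between small_mid and mat_b_top below 0.014 m or horizontal distance between small_mid and mat_c_top below 0.014 m or horizontal distance between small_mid and mat_d_top below 0.014 m) and horizontal distance between small_mid and card_mid between 0.355 and 0.445 m and height (world z) of small_mid between 0.0425 and 0.0505 m); the robot touches nothing.
It fails at once if a cheese is dropped or thrown: it moves faster than 0.6 m/s (a fall of about 18 mm) with no finger on it ((contact force between cheese_big and the fingers below 0.05 N and linear speed of cheese_big above 0.6 m/s) or (contact force between cheese_second and the fingers below 0.05 N and linear speed of cheese_second above 0.6 m/s) or (contact force between cheese_third and the fingers below 0.05 N and linear speed of cheese_third above 0.6 m/s) or (contact force between cheese_small and the fingers below 0.05 N and linear speed of cheese_small above 0.6 m/s)).
It fails at once if the pyramid cheese is moved more than 15 mm (distance of pyramid_mid from where it was at the start of the episode above 0.015 m).
It also fails if it takes over 99 s, if anything falls off the work surface, if the arm or the gripper's body presses on something with over 40 N, if the wrist force passes 120 N, or if a joint passes its speed limit or range.

## Working session

There is one attempt and no reset: what is moved stays moved. The work goes in short steps, Python scripts to look and compute and a tool call to move; the robot and the scene stay as the last step left them, time stands still between calls to the robot, and variables do not carry over. Pictures are saved under pics/ and viewed, about 12 in all and at most 16, crops included, and the job is handed in when it is done.

Besides the shell and the picture viewer there is one more tool, called after "Call:" as a command line: name --argument value ..., lists and objects as JSON in quotes. apply_moves: Moves the arm, as the interface text tells. Its arguments: {"type":"object","properties":{"targets":{"type":"array","items":{"type":"array"}},"hand":{"type":"number"},"squeeze":{"type":"number"}},"required":["targets"]}

```bash
mkdir -p pics; cat > h.py <<'E'
import numpy as np,cv2
from cell import env
def cam(n,f=None):
    p=env.read_camera(n)
    if f: cv2.imwrite('pics/'+f,p['image'][:,:,::-1])
    return p
def ray(p,u,v,z):
    K=np.array(p['camera_matrix']);T=np.array(p['camera_from_world'])
    d=T[:3,:3].T@np.linalg.inv(K)@[u,v,1];c=-T[:3,:3].T@T[:3,3]
    return c+d*(z-c[2])/d[2]
def proj(p,X):
    K=np.array(p['camera_matrix']);T=np.array(p['camera_from_world'])
    q=K@(T[:3,:3]@np.array(X)+T[:3,3]);return q[:2]/q[2]
E
python3 - <<'E'
from h import *
for n in('top','scene'):
    p=cam(n,n+'0.png');T=np.array(p['camera_from_world']);print(n,-T[:3,:3].T@T[:3,3],T[2,:3],p['camera_matrix'][0])
    for t,z in(('big_mid',.046),('second_mid',.039),('third_mid',.032),('small_mid',.025),('mat_a_top',.034),('card_mid',.046),('pyramid_mid',.029)):
        for r in env.regions_of(p,t):
            a=r['rect'];c=ray(p,(a[0]+a[2])/2,(a[1]+a[3])/2,z);print(t,round(r['conf'],2),a,c.round(3))
o=env.get_obs();print(o['time_s'],o['tool_pos'],o['tool_rot'],o['grip_width'])
E
```

```text
top [ 0.31968389 -0.09648138  1.11726057] [ 0.12376405  0.02613399 -0.99196748] [424.96434113   0.         278.57306182]
big_mid 0.85 [127.3, 216.6, 156.9, 241.7] [0.393 0.279 0.046]
second_mid 0.96 [193.6, 210.8, 219.3, 230.1] [0.416 0.116 0.039]
third_mid 0.87 [370.9, 233.2, 385.1, 251.9] [ 0.36  -0.32   0.032]
third_mid 0.86 [400.9, 247.7, 426.9, 268.4] [ 0.321 -0.408  0.032]
third_mid 0.81 [360.5, 269.9, 381.6, 289.9] [ 0.266 -0.3    0.032]
third_mid 0.79 [434.2, 244.1, 458.0, 266.7] [ 0.328 -0.489  0.032]
small_mid 0.74 [285.2, 201.9, 304.5, 219.2] [ 0.442 -0.11   0.025]
mat_a_top 0.6 [314.4, 134.6, 348.2, 169.0] [ 0.595 -0.205  0.034]
card_mid 0.92 [357.1, 144.7, 383.0, 166.8] [ 0.581 -0.303  0.046]
pyramid_mid 0.59 [230.8, 196.1, 267.0, 229.7] [0.436 0.009 0.029]
scene [ 1.19222237 -0.0555584   1.06608541] [-0.58372197 -0.02478401 -0.81157527] [477.51642457   0.         279.22818917]
big_mid 0.89 [405.4, 183.0, 429.6, 212.6] [0.414 0.281 0.046]
second_mid 0.66 [342.3, 195.9, 367.0, 215.9] [0.442 0.113 0.039]
third_mid 0.82 [187.3, 174.7, 208.3, 193.2] [ 0.38  -0.315  0.032]
third_mid 0.81 [128.8, 163.1, 147.5, 182.3] [ 0.346 -0.489  0.032]
third_mid 0.66 [157.2, 161.9, 174.7, 184.5] [ 0.345 -0.41   0.032]
third_mid 0.52 [199.8, 148.8, 216.1, 167.0] [ 0.283 -0.299  0.032]
small_mid 0.63 [259.6, 204.2, 277.6, 219.5] [ 0.461 -0.115  0.025]
mat_a_top 0.78 [209.6, 239.5, 247.4, 272.6] [ 0.605 -0.207  0.034]
card_mid 0.82 [179.1, 236.8, 205.6, 258.5] [ 0.592 -0.297  0.046]
pyramid_mid 0.77 [300.1, 193.5, 329.8, 222.9] [0.447 0.008 0.029]
pyramid_mid 0.48 [343.8, 192.2, 366.3, 215.6] [0.428 0.116 0.029]
0.8 [ 0.15812656 -0.63050837  0.22264236] [1.79989167e+02 2.88720134e-03 1.40803743e+01] 0.08707517295487661
```

View pics/top0.png

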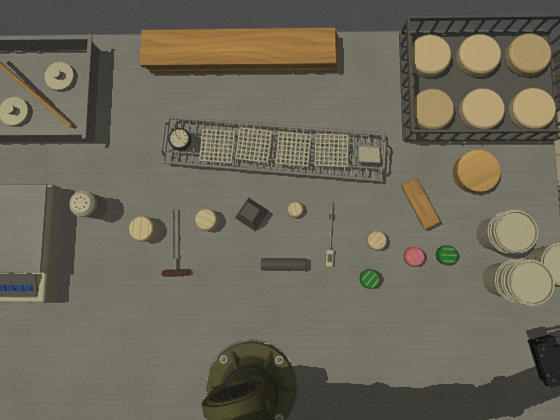

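View pics/scene0.png

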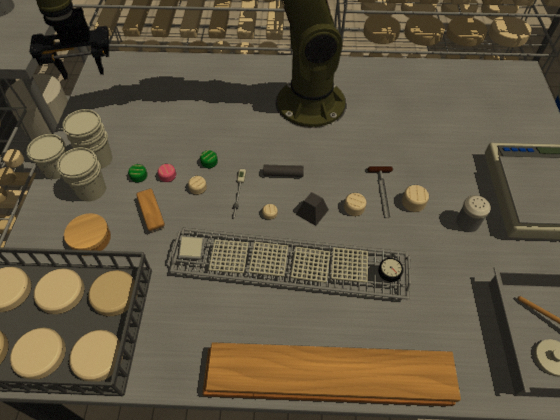

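Top view: the round ivory cheeses on the table are big (141,229), second (206,219), small (295,210) and third (377,241). Possible confusions are the pink cheese (414,257), the green ones (447,255) and (370,279), the crate cheeses at top right, the wooden lid (477,171) and the shaker (83,203). The card is at (370,155), so the row starts at the −y end. Next I measure with both cameras and check in crops.

```bash
cat > m.py <<'E'
from h import *
from scipy.optimize import least_squares
D=dict(big_mid=(.033,.046,(.40,.28)),second_mid=(.029,.039,(.43,.115)),third_mid=(.025,.032,(.37,-.317)),small_mid=(.021,.025,(.45,-.112)))
t=np.linspace(0,2*np.pi,60)
def sil(p,x,y,r,z0,h):
    P=np.array([proj(p,(x+r*np.cos(a),y+r*np.sin(a),z)) for z in(z0,z0+h) for a in t],np.float32)
    return P
def hullc(P):
    m=cv2.moments(cv2.convexHull(P.astype(np.float32)));return np.array([m['m10'],m['m01']])/m['m00']
def meas(ps,n,guess=None,z0=0):
    r,h,g=D[n];g=guess or g;C=[]
    for p in ps:
        best=None
        for q in env.regions_of(p,n):
            ys,xs=np.nonzero(q['region']);c=np.array([xs.mean(),ys.mean()])
            d=np.linalg.norm(c-hullc(sil(p,*g,r,z0,h)))
            if d<12 and (best is None or d<best[0]): best=(d,c,len(xs))
        C.append(best)
    out=[]
    for idx in([0],[1],[0,1])[:3 if len(ps)>1 else 1]:
        if any(C[i] is None for i in idx): out.append(None);continue
        s=least_squares(lambda v:np.concatenate([hullc(sil(ps[i],*v,r,z0,h))-C[i][1] for i in idx]),g)
        out.append(s.x.round(4))
    return out
E
python3 - <<'E'
from m import *
a=cam('top');b=cam('scene')
for n in D: print(n,meas([a,b],n))
for p,k,(x0,y0,x1,y1) in((a,'ct',(160,115,395,185)),(b,'cs',(165,225,412,300))):
    im=cv2.resize(p['image'][y0:y1,x0:x1,::-1],None,fx=3.2,fy=3.2,interpolation=cv2.INTER_CUBIC)
    cv2.imwrite(f'pics/{k}.png',im)
im=a['image'][190:300,110:460,::-1].copy();im=cv2.resize(im,None,fx=2.2,fy=2.2,interpolation=cv2.INTER_CUBIC)
cv2.imwrite('pics/cc.png',im)
for p in(a,b):
  for n,zz in(('mat_a_top',.034),('card_mid',.046)):
    for q in env.regions_of(p,n):
        ys,xs=np.nonzero(q['region']);print(n,q['conf'],ray(p,xs.mean(),ys.mean(),zz).round(4))
E
```

```text
big_mid [array([0.3971, 0.2842]), array([0.3979, 0.2811]), array([0.3972, 0.2829])]
second_mid [array([0.419 , 0.1201]), array([0.4228, 0.117 ]), array([0.4207, 0.1188])]
third_mid [None, array([ 0.3694, -0.3202]), None]
small_mid [array([ 0.4468, -0.1113]), array([ 0.4494, -0.1129]), array([ 0.4479, -0.1121])]
mat_a_top 0.63 [ 0.6035 -0.2014  0.034 ]
card_mid 0.61 [ 0.5828 -0.2974  0.046 ]
mat_a_top 0.67 [ 0.6047 -0.2055  0.034 ]
mat_a_top 0.27 [0.4508 0.0026 0.034 ]
card_mid 0.71 [ 0.5911 -0.2989  0.046 ]
card_mid 0.21 [ 0.628  -0.0045  0.046 ]
```

View pics/ct.png

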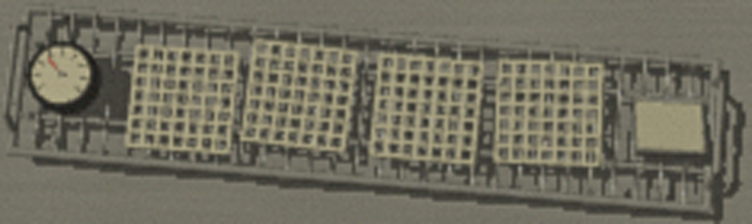

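View pics/cs.png

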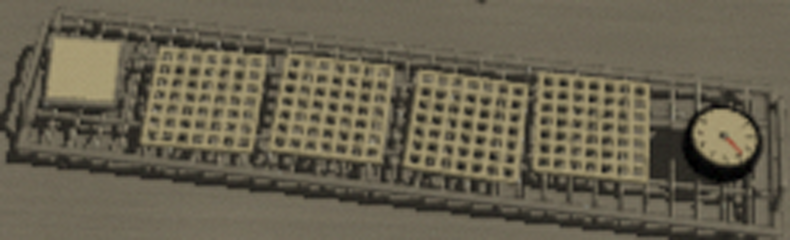

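View pics/cc.png

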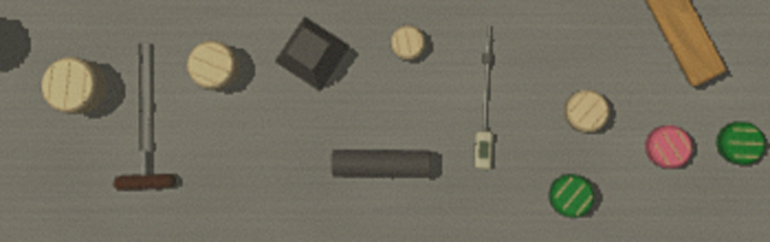

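```bash
python3 - <<'E'
from m import *
a=cam('top');b=cam('scene')
f=lambda c,o:(np.array(c)+.5)/3.2-.5+np.array(o)
ct=[(549,113),(426,109),(301,96),(183,100)];cs=[(205,100),(334,109),(466,126),(591,128)]
for u,v in zip(ct,cs):
    A=ray(a,*f(u,(160,115)),.034);B=ray(b,*f(v,(165,225)),.034);print(A.round(4)[:2],B.round(4)[:2],((A+B)/2).round(4)[:2])
# ivory blob in top for third, all
for p in(a,b):
  for n,(r,h,g) in D.items():
    P=sil(p,*g,r,0,h);c=hullc(P).astype(int);w=20
    s=p['image'][c[1]-w:c[1]+w,c[0]-w:c[0]+w];hsv=cv2.cvtColor(s,cv2.COLOR_RGB2HSV)
    m=((hsv[...,2]>150)&(hsv[...,1]<120)).astype(np.uint8)
    k,l,st,ce=cv2.connectedComponentsWithStats(m);i=1+st[1:,4].argmax() if k>1 else 0
    cc=ce[i]+c-w;print(n,st[i],cc, ray(p,*cc,h).round(4))
E
```

```text
[ 0.5999 -0.2049] [ 0.6049 -0.206 ] [ 0.6024 -0.2055]
[ 0.6038 -0.1049] [ 0.6088 -0.1057] [ 0.6063 -0.1053]
[ 0.6153 -0.0026] [ 0.6195 -0.0039] [ 0.6174 -0.0032]
[0.6125 0.0944] [0.6174 0.0917] [0.6149 0.093 ]
big_mid [  5  10  23  23 412] [139.82524272 227.86407767] [0.3963 0.2851 0.046 ]
second_mid [  7  14  20  20 310] [204.67419355 218.73870968] [0.4201 0.1211 0.039 ]
third_mid [ 13  13  18  18 246] [376.37804878 239.81707317] [ 0.3666 -0.3159  0.032 ]
small_mid [ 13  14  14  14 151] [294.46357616 208.56291391] [ 0.4475 -0.1088  0.025 ]
big_mid [ 13   7  22  19 299] [417.53846154 193.79264214] [0.4005 0.2824 0.046 ]
second_mid [ 13   7  19  16 232] [356.3362069  200.56465517] [0.4246 0.1183 0.039 ]
third_mid [ 11  12  17  13 161] [197.19254658 181.88198758] [ 0.3726 -0.3179  0.032 ]
small_mid [ 14  13  13  12 117] [270.17094017 209.38461538] [ 0.4529 -0.1112  0.025 ]
```

Call:
apply_moves --targets '[[[26,39,0],[0,0,0.14]],[[53,78,0],[0,0,0.28]],[[79,117,0],[0,0,0.42]],[[106,157,-10],[0,0,0.56]],[[132,196,-20],[0,0,0.7]],[[159,235,-30],[0,0,0.84]],[[185,274,-45],[0,0,0.98]],[[211,313,-60],[0,0,1.12]]]' --hand 87 --squeeze 15

```text
time_s: 2.4
tool_pos: [0.3701, -0.316, 0.1627]
tool_rot: [179.9, 0.1, 78.6]
force: [1.4, -0.2, -0.0]
grip_width: 0.087
```

Call:
apply_moves --targets '[[[0,0,-15],[0,0,0.1]],[[0,0,-30],[0,0,0.206]],[[0,0,-50],[0,0,0.206]],[[0,0,-60],[0,0,0.206]],[[0,0,-60],[0,0,0.206]]]'

```text
time_s: 2.9
tool_pos: [0.3682, -0.3168, 0.1013]
tool_rot: [-179.9, -0.1, 90.0]
force: [-0.8, -0.1, 0.5]
grip_width: 0.0869
```

```bash
python3 - <<'E'
from m import *
o=env.get_obs();X=o['tool_pos'];T=[]
for n,(rx,ry) in(('top',(376,240)),('scene',(197,182))):
    p=cam(n);u=proj(p,X);im=p['image'][ry-60:ry+40,rx-50:rx+50,::-1]
    im=cv2.resize(im,None,fx=4,fy=4,interpolation=cv2.INTER_CUBIC)
    c=(u-np.array([rx-50,ry-60])+.5)*4;cv2.drawMarker(im,tuple(int(i) for i in c),(0,0,255),0,14)
    T.append(im)
cv2.imwrite('pics/v1.png',np.hstack(T))
E
```

```text
(no output)
```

View pics/v1.png

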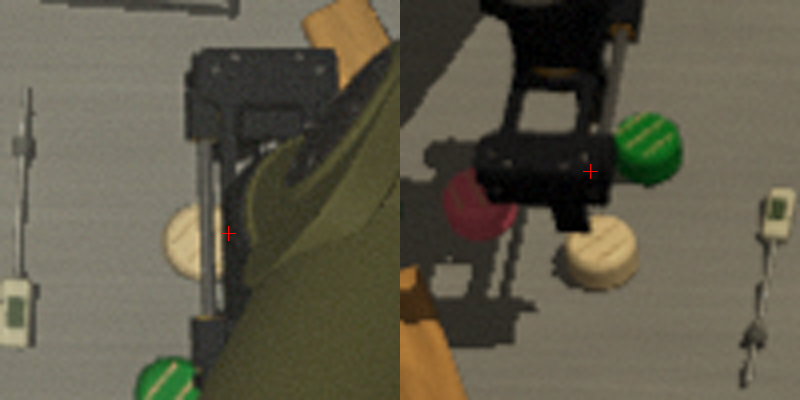

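The left half (top camera) shows the tool over the ivory third cheese, around crop (195,240). The right half (scene) shows a finger in front of it at (600,250). The straddle looks right and the green cheese (170,385) is clear below the body, so I descend.

Call:
apply_moves --targets '[[[1,0,-25],[0,0,0]],[[1,0,-55],[0,0,0]],[[1,0,-80],[0,0,0]],[[1,0,-94],[0,0,0]],[[1,0,-94],[0,0,0]]]'

```text
time_s: 3.5
tool_pos: [0.3694, -0.317, 0.0076]
tool_rot: [-179.9, -0.1, 90.0]
force: [0.1, -0.5, -0.1]
grip_width: 0.0872
```

Call:
apply_moves --targets '[[[0,0,0],[0,0,0]],[[0,0,0],[0,0,0]],[[0,0,0],[0,0,0]],[[0,0,0],[0,0,0]],[[0,0,0],[0,0,0]],[[0,0,0],[0,0,0]]]' --hand 30

```text
time_s: 4.1
tool_pos: [0.3701, -0.3176, 0.0089]
tool_rot: [180.0, 0.0, 90.1]
force: [-0.3, 1.0, 2.0]
grip_width: 0.0494
```

Call:
apply_moves --targets '[[[0,0,10],[0,0,0]],[[0,0,30],[0,0,0]],[[10,13,60],[0,0,0]],[[30,38,85],[0,0,0]],[[54,69,100],[0,0,0]],[[78,100,110],[0,0,0]],[[102,130,110],[0,0,0]],[[126,160,110],[0,0,0]]]'

```text
time_s: 4.9
tool_pos: [0.4973, -0.1563, 0.1199]
tool_rot: [179.9, 0.1, 90.0]
force: [0.4, -0.3, -1.3]
grip_width: 0.0492
```

Call:
apply_moves --targets '[[[24,30,0],[0,0,0]],[[48,61,0],[0,0,0]],[[72,92,0],[0,0,0]],[[95,122,0],[0,0,0]],[[112,143,0],[0,0,0]],[[119,152,0],[0,0,0]],[[121,154,0],[0,0,0]],[[121,154,0],[0,0,0]]]'

```text
time_s: 5.7
tool_pos: [0.6167, -0.0045, 0.1185]
tool_rot: [-180.0, 0.1, 90.0]
force: [-0.3, -0.4, -1.1]
grip_width: 0.0495
```

```bash
python3 - <<'E'
from m import *
p=cam('scene');r,h,_=D['third_mid']
print(meas([p],'third_mid',(.617,-.003),.1105))
P=sil(p,.6167,-.0045,r,.1105,h);M=proj(p,(.6195,-.0039,.034))
x0,y0=190,150;im=p['image'][y0:y0+150,x0:x0+200,::-1];im=cv2.resize(im,None,fx=4,fy=4,interpolation=cv2.INTER_CUBIC)
q=((cv2.convexHull(P.astype(np.float32))-[x0,y0]+.5)*4).astype(int);cv2.polylines(im,[q],True,(0,0,255))
cv2.drawMarker(im,tuple(int(i) for i in(M-[x0,y0]+.5)*4),(255,0,0),0,14);cv2.imwrite('pics/v2.png',im)
E
```

```text
[None]
```

View pics/v2.png

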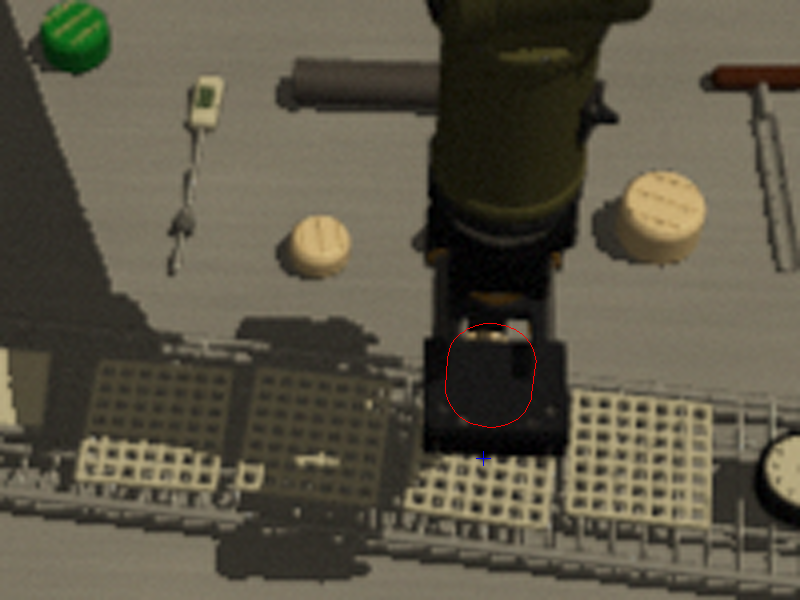

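The cheese is hidden under the gripper here, and the third mat is directly below, with its centre marked at crop (483,458). I lower it.

Call:
apply_moves --targets '[[[0,0,-20],[0,0,0]],[[0,0,-42],[0,0,0]],[[0,0,-60],[0,0,0]],[[0,0,-70],[0,0,0]],[[0,0,-75],[0,0,0]],[[0,0,-75],[0,0,0]],[[0,0,-75],[0,0,0]]]'

```text
time_s: 6.5
tool_pos: [0.6178, -0.0038, 0.0444]
tool_rot: [179.9, 0.0, 90.0]
force: [0.3, -0.3, -0.1]
grip_width: 0.0492
```

Call:
apply_moves --targets '[[[0,0,-1],[0,0,0]],[[0,0,-1],[0,0,0]],[[0,0,-1],[0,0,0]],[[0,0,-1],[0,0,0]],[[0,0,-1],[0,0,0]]]' --hand 80

```text
time_s: 7.0
tool_pos: [0.6172, -0.0035, 0.0427]
tool_rot: [180.0, 0.0, 90.1]
force: [-0.6, 1.1, 0.1]
grip_width: 0.0775
```

Call:
apply_moves --targets '[[[0,0,15],[0,0,0]],[[0,0,40],[0,0,0]],[[0,0,76],[0,0,0]],[[-30,-20,86],[0,0,0]],[[-70,-45,86],[0,0,0]],[[-110,-70,86],[0,0,0]],[[-145,-95,86],[0,0,0]],[[-167,-107,86],[0,0,0]]]'

```text
time_s: 7.8
tool_pos: [0.4477, -0.1129, 0.1294]
tool_rot: [-180.0, 0.1, 89.9]
force: [-0.0, -0.4, -0.0]
grip_width: 0.08
```

```bash
cat > chk.py <<'E'
import sys
from m import *
n=sys.argv[1];x,y,f=float(sys.argv[2]),float(sys.argv[3]),sys.argv[4]
a=cam('top');b=cam('scene');r,h,_=D[n]
print(meas([a,b],n,(x,y),.034));T=[]
for p in(a,b):
    c=proj(p,(x,y,.034));o=(c-40).astype(int);im=p['image'][o[1]:o[1]+80,o[0]:o[0]+80,::-1]
    im=cv2.resize(im,None,fx=5,fy=5,interpolation=cv2.INTER_CUBIC)
    q=((cv2.convexHull(sil(p,x,y,r,.034,h).astype(np.float32))-o+.5)*5).astype(int);cv2.polylines(im,[q],True,(0,0,255));T.append(im)
cv2.imwrite('pics/'+f,np.hstack(T))
E
python3 chk.py third_mid .6174 -.0032 v3.png
```

```text
[array([ 0.6164, -0.0044]), array([ 0.618 , -0.0053]), array([ 0.6171, -0.0049])]
```

View pics/v3.png

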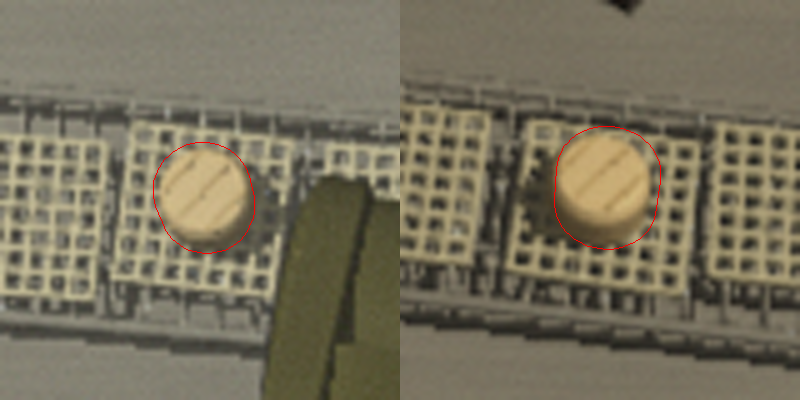

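Third stands upright and centred in both views. Next is the small cheese, directly below.

Call:
apply_moves --targets '[[[0,0,-35],[0,0,0]],[[0,0,-75],[0,0,0]],[[0,0,-105],[0,0,0]],[[0,0,-120],[0,0,0]],[[0,0,-125],[0,0,0]],[[0,0,-125],[0,0,0]]]'

```text
time_s: 8.6
tool_pos: [0.4509, -0.1093, 0.0035]
tool_rot: [-180.0, -0.1, 90.2]
force: [0.1, 0.4, 0.1]
grip_width: 0.0805
```

Call:
apply_moves --targets '[[[0,0,0],[0,0,0]],[[0,0,0],[0,0,0]],[[0,0,0],[0,0,0]],[[0,0,0],[0,0,0]],[[0,0,0],[0,0,0]],[[0,0,0],[0,0,0]]]' --hand 25

```text
time_s: 9.2
tool_pos: [0.4502, -0.1106, 0.0038]
tool_rot: [180.0, 0.0, 90.1]
force: [-0.2, 0.3, 2.4]
grip_width: 0.0406
```

Call:
apply_moves --targets '[[[0,0,10],[0,0,0]],[[0,0,30],[0,0,0]],[[0,0,60],[0,0,0]],[[5,8,90],[0,0,0]],[[20,25,110],[0,0,0]],[[40,50,120],[0,0,0]],[[63,78,125],[0,0,0]],[[86,106,125],[0,0,0]]]'

```text
time_s: 10.0
tool_pos: [0.5377, -0.0039, 0.1306]
tool_rot: [179.8, 0.1, 90.0]
force: [0.9, -0.9, -0.3]
grip_width: 0.041
```

Call:
apply_moves --targets '[[[23,28,0],[0,0,0]],[[46,56,0],[0,0,0]],[[65,81,0],[0,0,0]],[[76,93,0],[0,0,0]],[[79,97,0],[0,0,0]],[[79,97,0],[0,0,0]]]'

```text
time_s: 10.6
tool_pos: [0.615, 0.0929, 0.1287]
tool_rot: [-180.0, -0.0, 90.1]
force: [0.0, -0.5, -0.9]
grip_width: 0.041
```

Call:
apply_moves --targets '[[[0,0,-25],[0,0,0]],[[0,0,-50],[0,0,0]],[[0,0,-70],[0,0,0]],[[0,0,-82],[0,0,0]],[[0,0,-88],[0,0,0]],[[0,0,-90],[0,0,0]],[[0,0,-90],[0,0,0]],[[0,0,-90],[0,0,0]]]'

```text
time_s: 11.4
tool_pos: [0.6158, 0.0926, 0.0396]
tool_rot: [179.9, -0.0, 90.1]
force: [-1.0, 0.7, -0.5]
grip_width: 0.0412
```

Call:
apply_moves --targets '[[[0,0,-1],[0,0,0]],[[0,0,-1],[0,0,0]],[[0,0,-1],[0,0,0]]]'

```text
time_s: 11.7
tool_pos: [0.6153, 0.0926, 0.0378]
tool_rot: [180.0, 0.0, 90.1]
force: [-0.8, -0.3, 0.5]
grip_width: 0.041
```

Call:
apply_moves --targets '[[[0,0,0],[0,0,0]],[[0,0,0],[0,0,0]],[[0,0,0],[0,0,0]],[[0,0,0],[0,0,0]],[[0,0,0],[0,0,0]]]' --hand 84

```text
time_s: 12.2
tool_pos: [0.6152, 0.0925, 0.0376]
tool_rot: [180.0, -0.0, 90.1]
force: [-0.7, 0.2, -0.1]
grip_width: 0.0729
```

Call:
apply_moves --targets '[[[0,0,15],[0,0,0]],[[0,0,45],[0,0,0]],[[0,0,90],[0,0,0]],[[-45,5,90],[0,0,0]],[[-90,15,90],[0,0,0]],[[-135,22,90],[0,0,0]],[[-175,26,90],[0,0,0]],[[-193,26,90],[0,0,0]]]'

```text
time_s: 13.0
tool_pos: [0.4189, 0.1193, 0.1278]
tool_rot: [-180.0, 0.2, 90.2]
force: [0.3, -0.5, 0.6]
grip_width: 0.0842
```

```bash
python3 chk.py small_mid .6149 .093 v4.png
```

```text
[array([0.6144, 0.0923]), array([0.6154, 0.0901]), array([0.6148, 0.0912])]
```

View pics/v4.png

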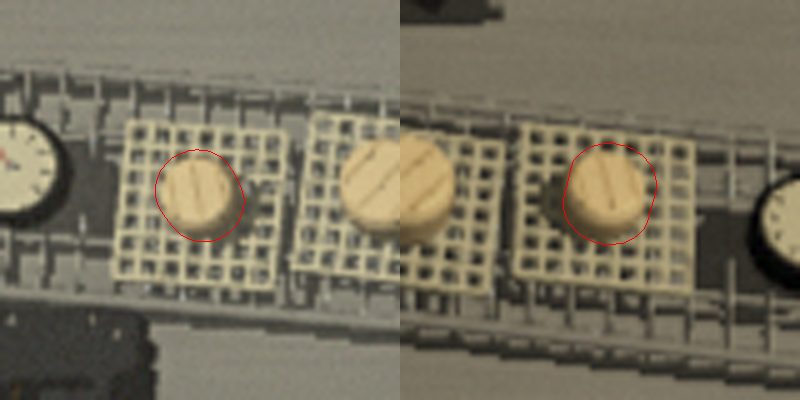

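The small cheese stands upright and central on the mat by the hygrometer. Now the second.

Call:
apply_moves --targets '[[[0,1,0],[0,0,0]],[[0,1,-35],[0,0,0]],[[0,1,-75],[0,0,0]],[[0,1,-105],[0,0,0]],[[0,1,-118],[0,0,0]],[[0,1,-118],[0,0,0]]]'

```text
time_s: 13.8
tool_pos: [0.4209, 0.1199, 0.0075]
tool_rot: [-179.7, -0.1, 90.1]
force: [0.9, 0.3, -0.3]
grip_width: 0.0841
```

Call:
apply_moves --targets '[[[0,0,0],[0,0,0]],[[0,0,0],[0,0,0]],[[0,0,0],[0,0,0]],[[0,0,0],[0,0,0]],[[0,0,0],[0,0,0]],[[0,0,0],[0,0,0]]]' --hand 40

```text
time_s: 14.4
tool_pos: [0.4226, 0.1194, 0.0102]
tool_rot: [179.9, 0.0, 90.1]
force: [-1.0, -0.1, 5.8]
grip_width: 0.0572
```

Call:
apply_moves --targets '[[[0,0,10],[0,0,0]],[[0,0,35],[0,0,0]],[[0,0,70],[0,0,0]],[[0,0,100],[0,0,0]],[[10,-12,118],[0,0,0]],[[28,-34,125],[0,0,0]],[[50,-61,125],[0,0,0]],[[74,-90,125],[0,0,0]]]'

```text
time_s: 15.2
tool_pos: [0.4969, 0.0289, 0.1356]
tool_rot: [179.9, 0.1, 90.1]
force: [0.8, 0.4, -1.0]
grip_width: 0.0578
```

Call:
apply_moves --targets '[[[24,-29,0],[0,0,0]],[[48,-58,0],[0,0,0]],[[72,-87,0],[0,0,0]],[[92,-112,0],[0,0,0]],[[105,-129,0],[0,0,0]],[[110,-135,0],[0,0,0]],[[110,-135,0],[0,0,0]]]'

```text
time_s: 15.9
tool_pos: [0.6061, -0.106, 0.1344]
tool_rot: [-180.0, -0.0, 90.0]
force: [-0.1, 0.1, -0.8]
grip_width: 0.0573
```

Call:
apply_moves --targets '[[[0,0,-25],[0,0,0]],[[0,0,-50],[0,0,0]],[[0,0,-70],[0,0,0]],[[0,0,-82],[0,0,0]],[[0,0,-88],[0,0,0]],[[0,0,-90],[0,0,0]],[[0,0,-91],[0,0,0]],[[0,0,-91],[0,0,0]]]'

```text
time_s: 16.7
tool_pos: [0.6068, -0.1054, 0.0445]
tool_rot: [179.9, 0.0, 90.1]
force: [0.4, -0.7, -1.0]
grip_width: 0.0575
```

Call:
apply_moves --targets '[[[0,0,0],[0,0,0]],[[0,0,0],[0,0,0]],[[0,0,0],[0,0,0]],[[0,0,0],[0,0,0]],[[0,0,0],[0,0,0]]]' --hand 87

```text
time_s: 17.2
tool_pos: [0.6062, -0.1055, 0.0437]
tool_rot: [180.0, 0.0, 90.1]
force: [-0.5, 0.4, -0.3]
grip_width: 0.0845
```

Call:
apply_moves --targets '[[[0,0,15],[0,0,0]],[[0,0,45],[0,0,0]],[[0,0,91],[0,0,0]],[[-20,40,91],[0,0,0]],[[-40,80,91],[0,0,0]],[[-60,120,91],[0,0,0]],[[-80,160,91],[0,0,0]],[[-101,200,91],[0,0,0]]]'

```text
time_s: 18.0
tool_pos: [0.5046, 0.0962, 0.1358]
tool_rot: [179.9, 0.0, 90.1]
force: [0.7, 0.6, -0.5]
grip_width: 0.0871
```

Call:
apply_moves --targets '[[[-20,40,0],[0,0,0]],[[-40,80,0],[0,0,0]],[[-60,115,0],[0,0,0]],[[-80,150,0],[0,0,0]],[[-98,180,0],[0,0,0]],[[-107,189,0],[0,0,0]],[[-107,189,0],[0,0,0]]]'

```text
time_s: 18.7
tool_pos: [0.397, 0.2852, 0.1354]
tool_rot: [179.9, 0.0, 90.3]
force: [-0.5, -0.2, 0.2]
grip_width: 0.0872
```

```bash
python3 chk.py second_mid .6063 -.1053 v5.png
```

```text
[array([ 0.6056, -0.1047]), array([ 0.6077, -0.1082]), array([ 0.6064, -0.1067])]
```

View pics/v5.png

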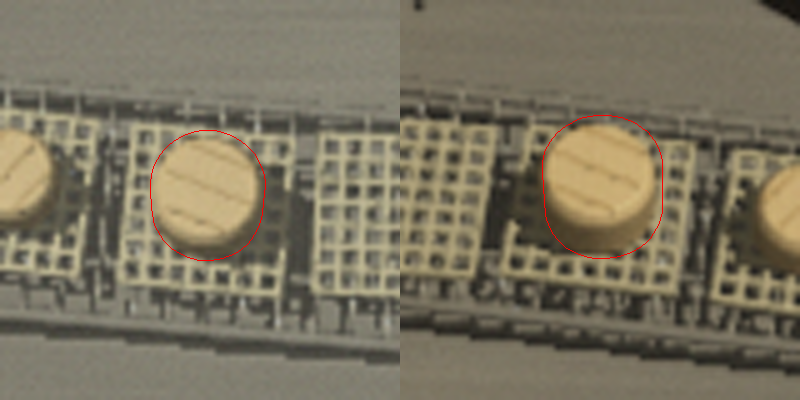

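Second is good. Now the big cheese.

Call:
apply_moves --targets '[[[0,0,-35],[0,0,0]],[[0,0,-70],[0,0,0]],[[0,0,-95],[0,0,0]],[[0,0,-112],[0,0,0]],[[0,0,-122],[0,0,0]],[[0,0,-122],[0,0,0]]]'

```text
time_s: 19.5
tool_pos: [0.398, 0.2821, 0.0114]
tool_rot: [-179.9, 0.1, 90.0]
force: [-0.0, 0.0, 0.6]
grip_width: 0.087
```

Call:
apply_moves --targets '[[[0,0,0],[0,0,0]],[[0,0,0],[0,0,0]],[[0,0,0],[0,0,0]],[[0,0,0],[0,0,0]],[[0,0,0],[0,0,0]],[[0,0,0],[0,0,0]]]' --hand 48 --squeeze 20

```text
time_s: 20.1
tool_pos: [0.3985, 0.2838, 0.0133]
tool_rot: [179.9, 0.0, 90.1]
force: [-1.3, -2.0, 5.4]
grip_width: 0.0654
```

Call:
apply_moves --targets '[[[0,0,10],[0,0,0]],[[0,0,35],[0,0,0]],[[0,0,70],[0,0,0]],[[0,0,100],[0,0,0]],[[5,-12,120],[0,0,0]],[[17,-39,128],[0,0,0]],[[32,-72,128],[0,0,0]],[[47,-107,128],[0,0,0]]]'

```text
time_s: 20.9
tool_pos: [0.4456, 0.1759, 0.1415]
tool_rot: [179.9, 0.0, 90.2]
force: [1.3, 1.1, -0.1]
grip_width: 0.0655
```

Call:
apply_moves --targets '[[[14,-34,0],[0,0,0]],[[28,-68,0],[0,0,0]],[[42,-102,0],[0,0,0]],[[56,-136,0],[0,0,0]],[[70,-170,0],[0,0,0]],[[84,-204,0],[0,0,0]],[[98,-238,0],[0,0,0]],[[112,-272,0],[0,0,0]]]'

```text
time_s: 21.7
tool_pos: [0.5573, -0.0969, 0.1409]
tool_rot: [180.0, 0.0, 90.1]
force: [0.8, 0.4, -0.7]
grip_width: 0.066
```

Call:
apply_moves --targets '[[[14,-34,0],[0,0,0]],[[27,-66,0],[0,0,0]],[[37,-90,0],[0,0,0]],[[43,-104,0],[0,0,0]],[[45,-110,0],[0,0,0]],[[45,-110,0],[0,0,0]]]'

```text
time_s: 22.3
tool_pos: [0.602, -0.2053, 0.1405]
tool_rot: [-180.0, -0.0, 90.0]
force: [-0.2, 0.5, -1.3]
grip_width: 0.0658
```

Call:
apply_moves --targets '[[[0,0,-25],[0,0,0]],[[0,0,-50],[0,0,0]],[[0,0,-70],[0,0,0]],[[0,0,-83],[0,0,0]],[[0,0,-90],[0,0,0]],[[0,0,-93],[0,0,0]],[[0,0,-94],[0,0,0]],[[0,0,-94],[0,0,0]]]'

```text
time_s: 23.1
tool_pos: [0.6029, -0.2054, 0.0476]
tool_rot: [179.9, 0.0, 90.1]
force: [-1.0, -0.1, -0.8]
grip_width: 0.0659
```

Call:
apply_moves --targets '[[[0,0,0],[0,0,0]],[[0,0,0],[0,0,0]],[[0,0,0],[0,0,0]],[[0,0,0],[0,0,0]],[[0,0,0],[0,0,0]]]' --hand 87

```text
time_s: 23.6
tool_pos: [0.6022, -0.2055, 0.0467]
tool_rot: [180.0, 0.0, 90.1]
force: [-0.3, -0.5, 0.4]
grip_width: 0.086
```

Call:
apply_moves --targets '[[[0,0,15],[0,0,0]],[[0,0,45],[0,0,0]],[[0,0,90],[0,0,0]],[[-40,-10,110],[0,0,0]],[[-80,-40,110],[0,0,0]],[[-120,-70,110],[0,0,0]],[[-155,-100,110],[0,0,0]],[[-170,-110,110],[0,0,0]]]'

```text
time_s: 24.4
tool_pos: [0.428, -0.3199, 0.1578]
tool_rot: [-179.9, 0.2, 89.7]
force: [-0.3, -0.2, 0.1]
grip_width: 0.0874
```

```bash
python3 chk.py big_mid .6024 -.2055 v6.png; python3 - <<'E'
from m import *
a=cam('top','end.png');b=cam('scene')
for n,g in(('second_mid',(.6063,-.1053)),('third_mid',(.6174,-.0032)),('small_mid',(.6149,.093))):print(n,meas([a,b],n,g,.034))
for p in(a,b):print([(q['rect'],ray(p,sum(q['rect'][::2])/2,sum(q['rect'][1::2])/2,.029).round(3)) for q in env.regions_of(p,'pyramid_mid')])
E
```

```text
[array([ 0.6006, -0.2049]), array([ 0.6041, -0.2085]), array([ 0.6024, -0.2069])]
second_mid [array([ 0.6058, -0.1053]), array([ 0.6085, -0.107 ]), array([ 0.6069, -0.1063])]
third_mid [array([ 0.6176, -0.0038]), array([ 0.6172, -0.0067]), array([ 0.6174, -0.0055])]
small_mid [array([0.6144, 0.0918]), array([0.6148, 0.0903]), array([0.6145, 0.0911])]
[([232.6, 197.8, 268.5, 229.3], array([0.434, 0.004, 0.029]))]
[([297.9, 193.4, 329.0, 224.9], array([0.45 , 0.004, 0.029]))]
```

View pics/v6.png

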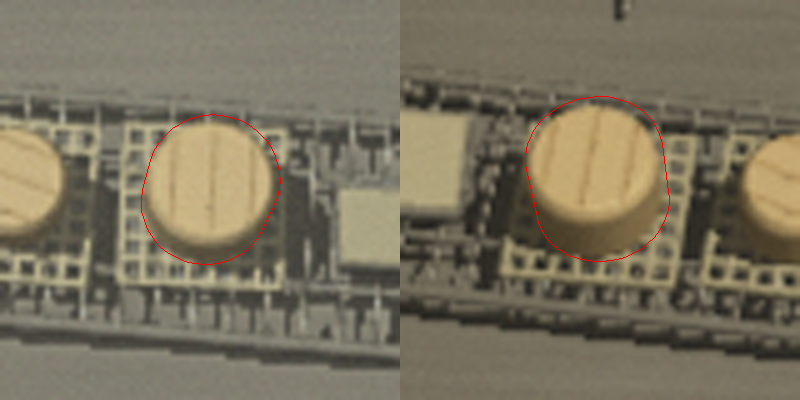

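View pics/end.png

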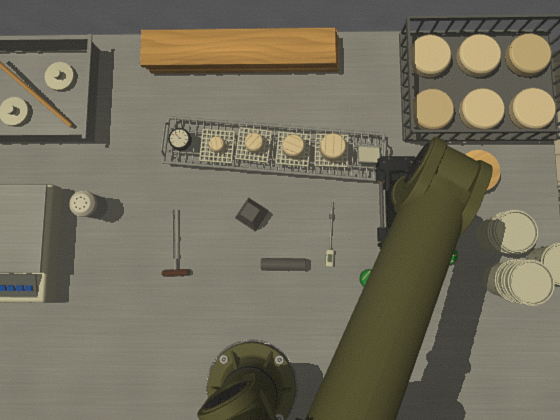

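All four cheeses stand in order, with big beside the card and small beside the hygrometer. The pyramid is where it was, at about (252,213), and the gripper is clear in the air.

```bash
python3 -c "
from cell import env
print(env.get_obs()['time_s'],env.sign_off())"
```

```text
the job is handed in; nothing more can be done
25.1 None
```

I set the four ivory cheeses upright on the mats, biggest to smallest from the card. Each was gripped across the row, set down within about 1 mm and released, and I handed the job in at about 25 s.

- **Placing:** In the last camera check, the estimate from both cameras put each cheese within about 3 mm of its mat's measured centre. The limit is 14 mm. They looked upright in the pictures.
- **Pyramid:** The last images showed it 4–5 mm from the first reading. The detector's boxes vary by about that much and the arm never came near it, so I take that as noise.
- **Disagreement:** The two cameras differed by up to about 5 mm across the row when I first measured the cheeses and mats. I used the average. The grips and placings fitted that average.
- **Failed check:** I tried to see the third cheese while it was held above its mat, but the gripper hid it. I checked it after release instead.

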